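# Lay two storage tubes in a V-groove desk rack

### The job

Lay the two upright aluminium tubes down in the wooden V-groove rack, across its two notched cheeks: the thick tube in the wide grooves, the thin one in the narrow grooves. Each must lie cradled in both of its grooves with its flat bottom end slid up until it presses on its rubber buffer at the rack's end board and its cork pointing out at the open side. Do it gently, without shoving the rack along the desk, and leave the other things on the desk alone.

Things in the scene. Friction and masses are not known exactly. Their poses are not given: they have to be found in the camera images.
- rack: loose wooden rack, 0.9 kg; pushes of several newtons slide it. 150 mm along its x, y from -54 to +86 mm. Origin: on the underside midway between the cheeks, z up. On a 13 mm high base two cheeks, 10 mm thick, run along x, mid-planes at y = -34 and +34 mm, tops at 50 mm, open between them. Each has a wide 90-degree V-notch at x = -40 mm and a narrow one at x = +40 mm. A tube lies along y across both.
- wide_line (a point): midway between the cheeks (rack y = 0) on the line where the axis of the thick tube lies when it is seated in the wide notches, 60 mm above the rack's underside. These notches are 40 mm wide at the top, their bottom 30 mm above the underside. Axes as the rack's: x along the cheeks, y along the tubes.
- narrow_line (a point): the same for the thin tube and the narrow notches (57 mm above the underside; 28 mm wide, bottom at 36 mm). Axes as the rack's.
- board_guide: the two slots of the rack in which the end board is clamped (this pose is fixed in the rack and equals the rack's; it does not tell where the board is). The board, 10 mm thick, top 78 mm above the underside, stands across the rack's +y side, parallel to the cheeks, inner face anywhere from y = 46 to 62 mm, differently each time, not reported: look, or feel for it. It is clamped firmly.
- guide_mid (a point): midway between the slots, on the base, rack y = 67 mm. The end board carries in line with each groove a round rubber buffer (18 mm across) at the height of the seated tube's axis. A buffer stands 5 mm proud of the board and yields 4 mm under well under 1 N (too soft to shift a lying tube), then is solid. The rack's -y side is open.
- thick_tube: plain aluminium storage tube standing upright on the table: a straight smooth cylinder 42 mm in diameter and 104 mm long, closed with a cork stopper at the top, 14 mm long and only 20 mm thick, so 118 mm in all. Weighs roughly 0.2 kg. Origin: centre of the flat bottom face (the end without the cork); its own z axis runs along the tube towards the cork.
- thin_tube: plain aluminium storage tube standing upright on the table: a straight smooth cylinder 30 mm in diameter and 104 mm long, closed with a cork stopper at the top, 14 mm long and only 20 mm thick, so 118 mm in all. Weighs roughly 0.13 kg. Origin: centre of the flat bottom face (the end without the cork); its own z axis runs along the tube towards the cork.
- cream_jar: round jar of hand cream, 69 mm across, 41 mm high, on the table behind the rack; origin under its centre; bystander, loose
- ink_bottle: dark ink bottle, 49 mm across, 58 mm high; origin under its centre; bystander, loose
- tape_roll: roll of tape lying flat, 96 mm across, 25 mm high; origin under its centre; bystander, loose
There are look-alikes about, which are no part of the job. What is shaped like the thin_tube but purple or yellow is not meant.

How it is judged:
By the outcome, as a careful person would: the job done as asked, in the order asked, and still so for the second after the job is handed in, with the robot touching nothing.
It also fails if it takes over 61 s, if anything falls off the work surface, if the arm or the gripper's body presses on something with over 40 N, if the wrist force passes 120 N, or if a joint passes its speed limit or range.

### The arm

A 7-joint arm with a two-finger parallel gripper is mounted at the origin on a cart in front of the work surface, level with it; the furniture and walls round the work are solid. World frame = base frame: x ahead of the robot, y to its left, z up, the work surface at z = 0. Lengths are in m, angles in rad, forces in N, time in s.
With the tool pointing down it reaches from about 0.425 to 0.875 m from the base axis. Payload 4.7 kg.
Tool frame: the origin (TCP) lies midway between the tips of the shut fingers; the grasp point (between the pads) lies 19 mm behind it; z points along the fingers, y is the line along which they close (so a half turn about z gives the same grasp; the last joint's range is limited). The gripper opens to 87 mm and grips with 3 to 60 N. Pads are 19 mm wide; open, the fingers measure 117 mm over their backs; the gripper's body (75 mm by 190 mm) begins 51 mm behind the grasp point.
Start: joints at [1.198, 0.321, -0.07, 1.45, 0.023, 1.371, -0.057], TCP at [0.245, -0.602, 0.223] pointing down, gripper open.
Joint ranges: [-2.86, 2.86], [-0.3, 2.09], [-1.38, 1.24], [0.06, 2.45], [-1.56, 4.7], [0.09, 2.05], [-2.69, 2.69]. Speed limits (rad/s): [2.57, 2.57, 3.14, 3.14, 3.14, 3.14, 3.14].

### API

Orientations are given as a rotation vector (axis times angle).
In Python, from bench import ctrl, get_image, calibration gives the robot as it stands.
- The arm moves only by the tool apply_moves, never from a script. Its arguments are lists of equal length, an entry for each row: "dp": the shift along the tool's x, y, z in m, a list of three; "twist": the turn, a rotation vector about the tool's x, y, z in rad, a list of three; "fingers": the closure, from 0 (fully open) to 1 (shut). In form: {"dp": [[dx, dy, dz], ...], "twist": [[ax, ay, az], ...], "fingers": [fingers, ...]}. A call has 1 to 10 rows; each row shifts and turns the commanded pose from where the row before left it, along the tool's axes as they then stand; what a row does not reach is not made up. A row lasts 1/10 s, in which the tool goes at most 50 mm and 8.59 degrees, less where a joint would pass 70% of its speed; a pose out of reach is approached as far as the arm can. A call is refused whole if a number of a shift passes 0.05 or a number of a turn 0.15, either way. A call with a gripper value outside its range is refused whole. The fingers move at their own pace and stop on an object; "newtons" is the grip in N (left out, the last holds). Time passes only in rows, so rows that do not move let the fingers close. It gives the time, the measured TCP pose, the force, the opening and the grip force at its end, in the units of the state.
- ctrl.get_state(): the state, without advancing time (a new reading comes with each control period).
- get_image(name): name is "scene" or "top" or "wrist"; returns the picture (384x512x3 uint8, red, green, blue); there is no depth.
- calibration(name): a dict with "fx", "fy", "cx", "cy" (pixels), "k1" (the pictures are not rectified: a ray, as slopes to the right and down, at radius r is drawn at 1 + k1 r^2 times it, then the intrinsics apply), "eye" and "attitude" of the camera in the world; the wrist camera has in their place "hand_eye" (4x4, takes a point from camera to tool coordinates, whose origin is the TCP and whose axes are the flange's). Camera axes: x right, y up, looking along -z (the intrinsics and any distortion apply to the point x, -y, -z); pixel columns grow to the right and rows downward; lengths in m; the calibration is good to about 2 mm. A picture is of the moment at which its call begins: read the wrist's pose just before it. calibration takes no time and is no camera call.
- ctrl.close_job(): hands the job in; it is judged then, once.
The state is a dict: "time": time; "joint_positions": joint angles; "qd": joint speeds; "joint_torque": joint torques, N m; "position": TCP position; "tool_rot": TCP orientation; "ft_force": force on the tool from outside, world axes, zero at the start; "torque": the same for the moment, N m; "grip_width": opening from 0.0 (shut) to 1.0 (fully open); "grip_force": force on a finger pad.
Only numpy, scipy, OpenCV 4.12 (cv2) and the standard library are available. Lean on these libraries where they do the work, as an engineer would, in place of code of your own. Each camera call takes 0.05 s, during which the arm holds its last target. There are 200 camera calls.

## Working session

There is one attempt and no reset: what is moved stays moved. The work goes in short steps, Python scripts to look and compute and a tool call to move; the robot and the scene stay as the last step left them, time stands still between calls to the robot, and variables do not carry over. Pictures are saved under pics/ and viewed, at most 10 in all, crops included, and the job is handed in when it is done.

Besides the shell and the picture viewer there is one more tool, called after "Call:" as a command line: name --argument value ..., lists and objects as JSON in quotes. apply_moves: Moves the arm, as the interface text tells. Its arguments: {"type":"object","properties":{"dp":{"type":"array"},"twist":{"type":"array"},"fingers":{"type":"array"},"newtons":{"type":"number"}},"required":["dp","twist","fingers"]}

```bash
mkdir -p pics; ls; python3 - <<'E'
from bench import ctrl,get_image,calibration
import cv2
for n in ["scene","top"]:
    im=get_image(n); cv2.imwrite(f"pics/{n}0.png",im[:,:,::-1]); print(n,calibration(n))
print(calibration("wrist")); print(ctrl.get_state())
E
```

```text
pics
scene {'fx': 369.6161123442184, 'fy': 369.6161123442184, 'cx': 262.5181926498457, 'cy': 190.22796776126185, 'k1': -0.006102090794218705, 'eye': array([0.21712529, 0.6355914 , 0.80800268]), 'attitude': array([ 0.28049824, -0.98729232, -2.47016486])}
top {'fx': 431.96974649595353, 'fy': 431.96974649595353, 'cx': 256.6576410841069, 'cy': 196.0456848267174, 'k1': -0.025259105550993446, 'eye': array([3.41841398e-01, 4.42526803e-04, 1.35441923e+00]), 'attitude': array([ 0.13574666, -0.13392137, -1.5627946 ])}
{'fx': 323.5405373615716, 'fy': 323.5405373615716, 'cx': 250.09910469419208, 'cy': 190.6147679636986, 'k1': -0.08524139575695272, 'hand_eye': array([[-3.47577958e-04,  9.57420632e-01,  2.88696403e-01,
         7.80834324e-02],
       [ 9.99999931e-01,  3.71683845e-04, -2.86801230e-05,
         1.07301655e-04],
       [-1.34762731e-04,  2.88696373e-01, -9.57420694e-01,
        -1.61931993e-01],
       [ 0.00000000e+00,  0.00000000e+00,  0.00000000e+00,
         1.00000000e+00]])}
{'time': 0.1, 'joint_positions': array([ 1.19810078,  0.32174205, -0.07005471,  1.45152641,  0.02262713,
        1.37081003, -0.0569123 ]), 'qd': array([ 0.00227224,  0.00057823,  0.00042301, -0.00350315, -0.0007786 ,
        0.00092084,  0.00101958]), 'joint_torque': array([ 8.43715443e-04, -4.92568624e+01, -4.05492447e-01, -3.13397563e+01,
       -6.42281352e-02,  3.96032492e-02,  3.55069267e-05]), 'position': array([ 0.24493995, -0.60155831,  0.22158844]), 'tool_rot': array([-3.08141763e+00, -6.03469116e-01,  7.09715206e-04]), 'ft_force': array([ 0.53736194, -0.23161721, -0.11326009]), 'torque': array([ 0.00204479, -0.03666158,  0.00546682]), 'grip_force': 0.0, 'grip_width': 1.0010604426129723}
```

View pics/scene0.png

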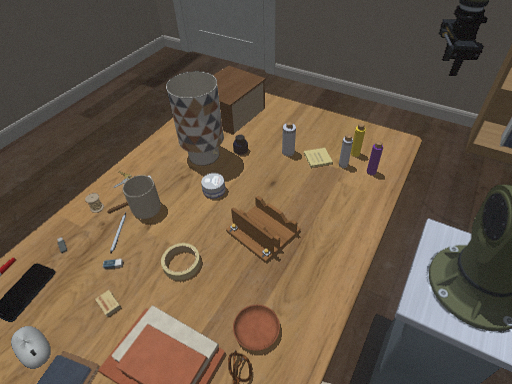

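View pics/top0.png

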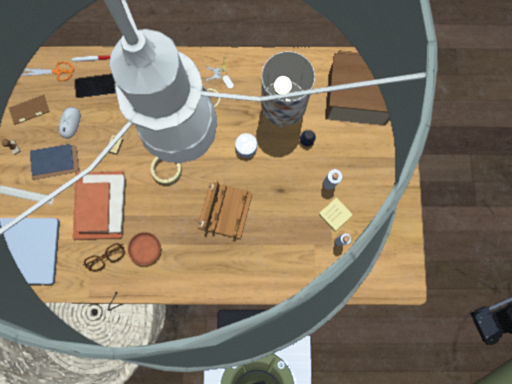

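The scene shows grey tubes at (289,140), thicker, and (346,152), thinner. A yellow look-alike is at (358,140) and a purple one at (375,159), and neither of those is meant. The rack is at (263,229), with the jar at (213,186), the ink bottle at (241,145) and the tape at (181,262). In the top view the rack is at (225,210), the thick tube at (333,178) and the thin tube at (345,240). I'll confirm these in one enlarged crop.

```bash
cat > h.py <<'E'
import numpy as np, cv2
from scipy.spatial.transform import Rotation as R
from bench import ctrl,get_image,calibration
def cam(name,st=None):
    c=calibration(name)
    if name=="wrist":
        st=st or ctrl.get_state(); H=c["hand_eye"]; T=R.from_rotvec(st["tool_rot"]).as_matrix()
        return c,T@H[:3,3]+st["position"],T@H[:3,:3]
    return c,np.array(c["eye"]),R.from_rotvec(c["attitude"]).as_matrix()
def KD(c): return np.array([[c["fx"],0,c["cx"]],[0,c["fy"],c["cy"]],[0,0,1.]]),np.array([c["k1"],0,0,0.])
def ray(C,uv):
    c,e,A=C; K,D=KD(c)
    p=cv2.undistortPoints(np.array([[uv]],float),K,D)[0,0]
    return e,A@np.array([p[0],-p[1],-1])
def onz(C,uv,z):
    e,d=ray(C,uv); return e+d*(z-e[2])/d[2]
def proj(C,P):
    c,e,A=C; K,D=KD(c)
    q=(np.atleast_2d(P)-e)@A*[1,-1,-1]
    p=q[:,:2]/q[:,2:]; r2=(p**2).sum(1,keepdims=True)
    return p*(1+c["k1"]*r2)*c["fx"]+[c["cx"],c["cy"]]
E
python3 - <<'E'
from h import *
s=cv2.imread("pics/scene0.png");t=cv2.imread("pics/top0.png")
a=cv2.resize(s[115:270,215:395],None,fx=3.3,fy=3.3,interpolation=cv2.INTER_CUBIC)
cv2.imwrite("pics/c1.png",a)
b=cv2.resize(t[155:260,190:360],None,fx=4.7,fy=4.7,interpolation=cv2.INTER_CUBIC)
cv2.imwrite("pics/c2.png",b);print(a.shape,b.shape)
T=cam("top");S=cam("scene")
for n,uv,z in [("thick cork",(337,175),.118),("thin cork",(345,240),.118)]: print(n,onz(T,uv,z))
print("scene thick",onz(S,(289,126),.118),onz(S,(289,154),0)," thin",onz(S,(348,137),.118))
for uv in [(208,182),(201,230),(251,192),(242,239)]: print(uv,onz(T,uv,.05))
for n,uv,z in [("jar",(246,147),.04),("ink",(308,139),.058),("tape",(166,169),.0125)]: print(n,onz(T,uv,z))
E
```

```text
(512, 594, 3) (494, 799, 3)
thick cork [ 0.61988196 -0.2330272   0.118     ]
thin cork [ 0.42982283 -0.25066125  0.118     ]
scene thick [ 0.61399317 -0.21631745  0.118     ] [ 6.12612726e-01 -2.22627855e-01 -1.11022302e-16]  thin [ 0.434288  -0.2498026  0.118    ]
(208, 182) [0.61157112 0.15261374 0.05      ]
(201, 230) [0.46327738 0.17039908 0.05      ]
(251, 192) [0.58071296 0.01982147 0.05      ]
(242, 239) [0.43662094 0.04607003 0.05      ]
jar [0.72666066 0.03661489 0.04      ]
ink [ 0.74800414 -0.15707926  0.058     ]
tape [0.66122103 0.29218223 0.0125    ]
```

View pics/c1.png

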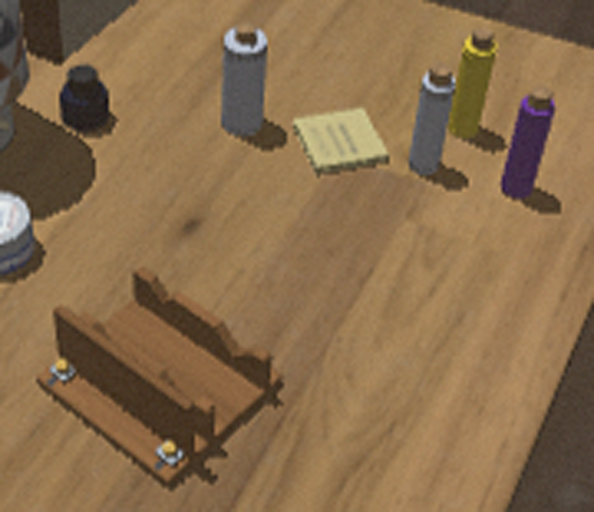

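View pics/c2.png

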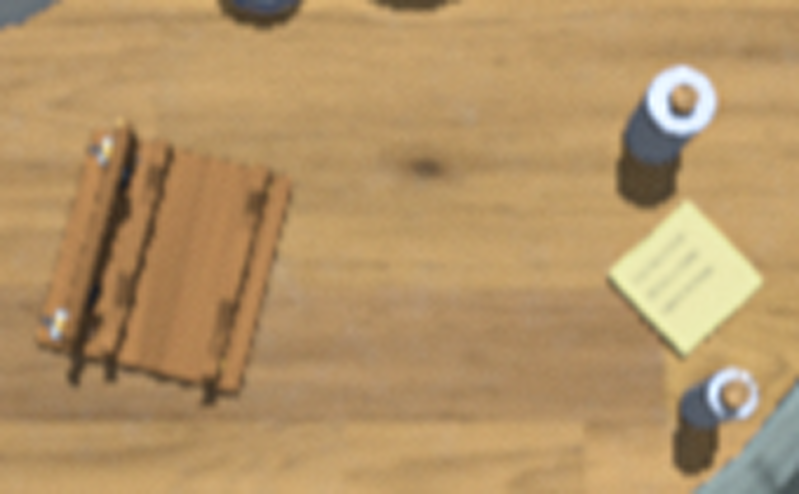

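Confirmed. The thick grey tube is in c1 at (245,80) and c2 at (680,100), and the thin grey tube is in c1 at (433,120) and c2 at (733,392). Yellow (475,85) and purple (528,145) are the look-alikes. The rack's end board is on its left side in the top view (c2 105,240), so rack +y is roughly world +y and rack +x is away from the robot. Next I'll work out a move to bring the wrist camera over the rack.

```bash
cat >> h.py <<'E'
def plan(Rt,pt,R0=None,p0=None):
    "rotation first (tool rotvec), then shift in the new tool axes"
    st=ctrl.get_state()
    R0=R.from_rotvec(st["tool_rot"]) if R0 is None else R0
    p0=st["position"] if p0 is None else p0
    print("rot",(R0.inv()*Rt).as_rotvec().round(4),"dp",Rt.inv().apply(np.array(pt)-p0).round(4))
def tool(yaw,tilt):
    """x_t at azimuth yaw (deg) when vertical; tilt>0 (deg): z_t leans toward -x_t side's opposite? see: z_t=-cos up + sin(tilt)*x_dir"""
    a=np.radians(yaw);x=np.array([np.cos(a),np.sin(a),0]);d=np.array([0,0,-1.]);t=np.radians(tilt)
    z=np.cos(t)*d+np.sin(t)*x; xx=np.cos(t)*x-np.sin(t)*d
    return R.from_matrix(np.c_[xx,np.cross(z,xx),z])
E
python3 - <<'E'
from h import *
S=cam("scene")
for n,uv in [("yellow",(360,126)),("purple",(377,145))]: print(n,onz(S,uv,.118))
plan(tool(80,0),[.52,.10,.22])
E
```

```text
yellow [ 0.42078196 -0.31884579  0.118     ]
purple [ 0.34713789 -0.25378937  0.118     ]
rot [-1.6000e-03 -7.0000e-04 -1.0095e+00] dp [0.7387 0.1491 0.0016]
```

Call:
apply_moves --dp '[[0,0,0],[0,0,0],[0,0,0],[0,0,0],[0,0,0],[0,0,0],[0,0,0],[0,0,0],[0.04,0.008,0],[0.046,0.0093,0]]' --twist '[[0,0,-0.126],[0,0,-0.126],[0,0,-0.126],[0,0,-0.126],[0,0,-0.126],[0,0,-0.126],[0,0,-0.126],[0,0,-0.126],[0,0,0],[0,0,0]]' --fingers '[0,0,0,0,0,0,0,0,0,0]'

```text
time: 1.1
position: [0.276, -0.5204, 0.2212]
tool_rot: [-2.411, -2.012, -0.0]
ft_force: [-0.4, 0.2, 0.4]
grip_width: 1.001
grip_force: 0.0
```

Call:
apply_moves --dp '[[0.046,0.0093,0],[0.046,0.0093,0],[0.046,0.0093,0],[0.046,0.0093,0],[0.046,0.0093,0],[0.046,0.0093,0],[0.046,0.0093,0],[0.046,0.0093,0],[0.046,0.0093,0],[0.046,0.0093,0]]' --twist '[[0,0,0],[0,0,0],[0,0,0],[0,0,0],[0,0,0],[0,0,0],[0,0,0],[0,0,0],[0,0,0],[0,0,0]]' --fingers '[0,0,0,0,0,0,0,0,0,0]'

```text
time: 2.1
position: [0.4494, -0.0819, 0.2224]
tool_rot: [2.408, 2.017, -0.001]
ft_force: [0.0, 0.2, -0.3]
grip_width: 0.999
grip_force: 0.0
```

Call:
apply_moves --dp '[[0.046,0.0093,0],[0.046,0.0093,0],[0.046,0.0093,0],[0.046,0.0093,0],[0,0,0],[0,0,0],[0,0,0]]' --twist '[[0,0,0],[0,0,0],[0,0,0],[0,0,0],[0,0,0],[0,0,0],[0,0,0]]' --fingers '[0,0,0,0,0,0,0]'

```text
time: 2.8
position: [0.5179, 0.0893, 0.222]
tool_rot: [2.41, 2.015, -0.002]
ft_force: [0.1, -1.0, 0.7]
grip_width: 1.002
grip_force: 0.0
```

```bash
python3 - <<'E'
from h import *
st=ctrl.get_state(); im=get_image("wrist"); cv2.imwrite("pics/w1.png",im[:,:,::-1])
import pickle; pickle.dump(st,open("w1.pkl","wb")); print(st)
cv2.imwrite("pics/w1b.png",cv2.resize(im[:,:,::-1],(800,600),interpolation=cv2.INTER_CUBIC))
E
```

```text
{'time': 2.8, 'joint_positions': array([ 0.63096025,  0.12891064, -0.91207494,  1.73216937,  0.10564139,
        1.33282973, -0.4799291 ]), 'qd': array([ 0.01363943, -0.01259886,  0.01101935,  0.00358987, -0.00193755,
       -0.0028821 , -0.00401105]), 'joint_torque': array([-9.39156488e-01, -2.63515824e+01, -3.89861092e+00, -3.10054314e+01,
       -1.67544787e-01, -2.53768667e-02,  3.32004041e-03]), 'position': array([0.51788069, 0.08929804, 0.2220441 ]), 'tool_rot': array([ 2.40965230e+00,  2.01538685e+00, -2.38526301e-03]), 'ft_force': array([ 0.06682165, -1.01799674,  0.74676609]), 'torque': array([ 0.00184812, -0.05757048, -0.00133295]), 'grip_force': 0.0, 'grip_width': 1.0015474704011171}
```

View pics/w1b.png

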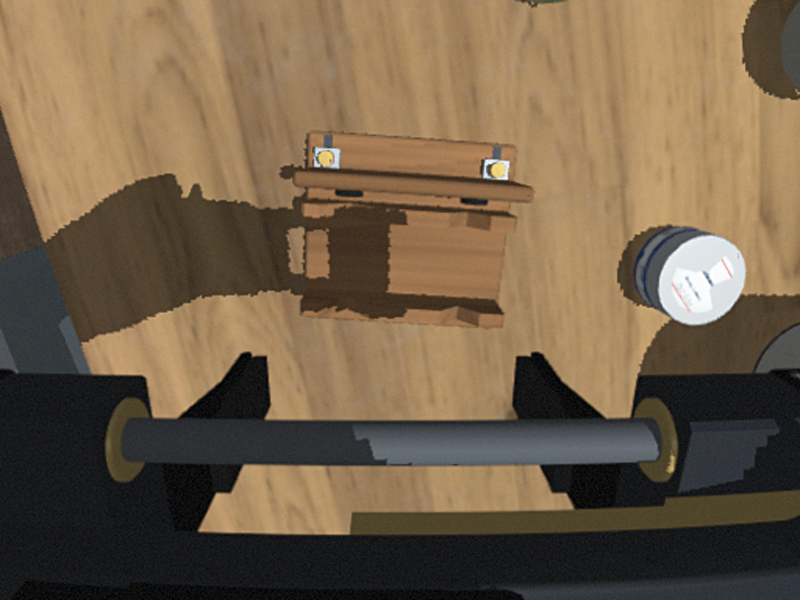

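The wrist view, w1b at 1.5625x, shows the rack square-on with the board top running (293,178) to (533,192). The buffers are at (348,192) and (475,201), and the far base edge runs (308,132) to (516,146). Right in this image is rack +x. I'll fit the rack pose and board position, then check them with an overlay.

```bash
cat > fit.py <<'E'
from h import *
import pickle
from scipy.optimize import least_squares
st=pickle.load(open("w1.pkl","rb")); C=cam("wrist",st)
def W(v,P):
    c,s=np.cos(v[2]),np.sin(v[2]); P=np.atleast_2d(P)/1000.
    return np.c_[v[0]+c*P[:,0]-s*P[:,1],v[1]+s*P[:,0]+c*P[:,1],P[:,2]]
E
python3 - <<'E'
from fit import *
M=np.array([[-75,86,13],[75,86,13],[-75,39,50],[75,39,50],[-75,-39,50],[75,-39,50]],float)
uv=np.array([[308,132],[516,146],[302,201],[517,210],[301,311],[503,326]])*.64
f=lambda v:(proj(C,W(v,M))-uv).ravel()
s=least_squares(f,[.515,.07,-.17],loss="soft_l1"); v=s.x; print(v,np.degrees(v[2]));print(f(v).reshape(-1,2).round(1))
# board from buffers / top edge
yb=lambda b:(proj(C,W(v,[[-75,b,78],[75,b,78]]))-np.array([[293,172],[533,186]])*.64)[:,1]
s2=least_squares(lambda b:yb(b[0]),[65]);print("outer top edge y",s2.x,yb(s2.x[0]))
g=lambda b:(proj(C,W(v,[[-40,b[0],60],[40,b[0],57]]))-np.array([[348,192],[475,201]])*.64)
s3=least_squares(lambda b:g(b).ravel(),[50]);print("buffer",s3.x,g(s3.x))
b=s2.x[0]-10
im=cv2.imread("pics/w1.png"); k=5; x0,y0=175,75
cr=cv2.resize(im[y0:y0+140,x0:x0+180],None,fx=4.2,fy=4.2,interpolation=cv2.INTER_CUBIC)
def line(P,col):
    q=((proj(C,W(v,P))-[x0,y0]+.5)*4.2*8).astype(np.int32); cv2.polylines(cr,[q[:,None]],False,col,1,cv2.LINE_AA,3)
for y in(-39,-29,29,39): line([[-75,y,50],[-60,y,50],[-40,y,30],[-20,y,50],[26,y,50],[40,y,36],[54,y,50],[75,y,50]],(0,255,0))
line([[-75,-54,13],[75,-54,13],[75,86,13],[-75,86,13],[-75,-54,13]],(255,255,0))
line([[-75,b,78],[75,b,78],[75,b+10,78],[-75,b+10,78],[-75,b,78]],(0,0,255))
cv2.imwrite("pics/fit1.png",cr)
E
```

```text
[ 0.52657819  0.08797043 -0.24216485] -13.87502357933692
[[-1.  -2.2]
 [ 1.2 -1.8]
 [-4.   0.1]
 [ 3.5  3.8]
 [-4.2  1.6]
 [ 2.8  0.3]]
outer top edge y [59.97369964] [-0.89901556  0.91745777]
buffer [47.54953616] [[ 0.1700372   0.31925159]
 [-1.08526008 -0.4321368 ]]
```

View pics/fit1.png

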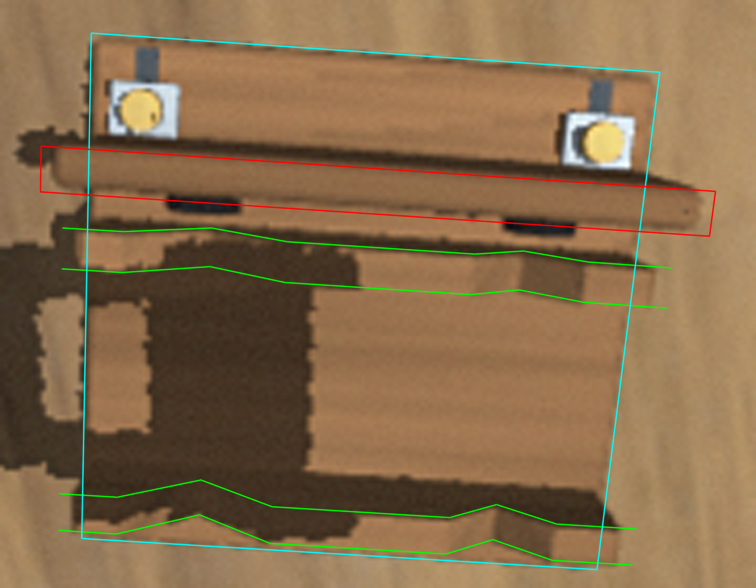

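The overlay matches the notch bottoms and base within about 1 px; the cheeks and board are just a bit shorter than drawn. The buffer fronts are at (205,213) and (540,236) in the crop. I'll refine the fit with the notch points and plan the approach to the thick tube: tool tilted 60°, camera side low, approaching from +y.

```bash
python3 - <<'E'
from fit import *
# crop pixels -> image
px=lambda a:np.array(a,float)/4.2+[175,75]-.5
M=np.array([[-75,86,13],[75,86,13],[40,39,36],[40,29,36],[40,-29,36],[40,-39,36],[54,29,50],[54,39,50],[54,-39,50]],float)
uv=px([[92,39],[657,73],[525,252],[521,292],[497,506],[493,545],[583,303],[583,262],[551,562]])
f=lambda v:(proj(C,W(v,M))-uv).ravel()
s=least_squares(f,[.515,.07,-.17],loss="soft_l1"); v=s.x; print(v,np.degrees(v[2]));print(f(v).reshape(-1,2).round(1))
np.save("rack.npy",v)
for q,z,x in[((205,213),69,-40),((540,236),66,40)]:
    w=onz(C,px(q),z/1000)-[v[0],v[1],0]; print("buffer front rack",(R.from_euler('z',-v[2]).apply(w)*1000).round(1))
for q in[(375,168),(375,205)]:
    w=onz(C,px(q),.078)-[v[0],v[1],0]; print("board top edges",(R.from_euler('z',-v[2]).apply(w)*1000).round(1))
Rt=tool(100,-60); print(Rt.as_matrix().round(3))
G=np.array([.616,-.225,.054]); plan(Rt,G-.111*Rt.as_matrix()[:,2])
E
```

```text
[ 0.5265359   0.0871356  -0.23701185] -13.579778952882668
[[-0.6 -0.4]
 [ 0.3  0.1]
 [-0.6  0.2]
 [-0.6 -0. ]
 [ 0.   0.1]
 [ 0.1 -0.8]
 [-0.1  0.2]
 [ 1.   0.4]
 [ 0.5 -0. ]]
buffer front rack [-38.7  47.5  69. ]
buffer front rack [39.  46.6 66. ]
board top edges [-1.  60.4 78. ]
board top edges [-0.4 52.4 78. ]
[[-0.087  0.985  0.15 ]
 [ 0.492  0.174 -0.853]
 [-0.866  0.    -0.5  ]]
rot [-0.1855 -1.0345 -0.3198] dp [-0.0174  0.0421  0.2555]
```

Call:
apply_moves --dp '[[0,0,0],[0,0,0],[0,0,0],[0,0,0],[0,0,0],[0,0,0],[0,0,0],[0,0,0],[0,0,0]]' --twist '[[-0.0232,-0.1293,-0.04],[-0.0232,-0.1293,-0.04],[-0.0232,-0.1293,-0.04],[-0.0232,-0.1293,-0.04],[-0.0232,-0.1293,-0.04],[-0.0232,-0.1293,-0.04],[-0.0232,-0.1293,-0.04],[-0.0232,-0.1293,-0.04],[0,0,0]]' --fingers '[0,0,0,0,0,0,0,0,0]'

```text
time: 3.75
position: [0.5166, 0.0912, 0.2191]
tool_rot: [1.41, 1.699, -0.823]
ft_force: [-0.1, 0.2, -0.1]
grip_width: 1.0
grip_force: 0.0
```

```bash
python3 - <<'E'
from h import *
Rt=tool(100,-60); G=np.array([.616,-.225,.054]); plan(Rt,G-.111*Rt.as_matrix()[:,2]); print(ctrl.get_state()["position"],ctrl.get_state()["joint_positions"])
E
```

```text
rot [0.0022 0.0012 0.0093] dp [-0.0213  0.043   0.2562]
[0.51656438 0.09123381 0.21912489] [-0.11096273  0.54557771 -0.83182027  1.71961624  1.05756681  1.94784465
 -0.9434672 ]
```

Call:
apply_moves --dp '[[-0.0035,0.0071,0.0427],[-0.0035,0.0071,0.0427],[-0.0035,0.0071,0.0427],[-0.0035,0.0071,0.0427],[-0.0035,0.0071,0.0427],[-0.0035,0.0071,0.0427],[0,0,0],[0,0,0]]' --twist '[[0,0,0],[0,0,0],[0,0,0],[0,0,0],[0,0,0],[0,0,0],[0,0,0],[0,0,0]]' --fingers '[0,0,0,0,0,0,0,0]'

```text
time: 4.55
position: [0.6007, -0.1339, 0.1135]
tool_rot: [1.425, 1.689, -0.818]
ft_force: [-0.0, 0.8, 0.1]
grip_width: 1.001
grip_force: 0.0
```

```bash
python3 - <<'E'
from h import *
st=ctrl.get_state(); C=cam("wrist",st); im=get_image("wrist")
print(st["position"],st["joint_positions"].round(2),st["ft_force"].round(1))
Rt=tool(100,-60); G=np.array([.616,-.225,.054]); plan(Rt,G-.111*Rt.as_matrix()[:,2])
b=im[:,:,::-1].copy()
a=np.array([.616,-.225,0]); 
for z in(0,.054,.104,.118):
    p=proj(C,a+[0,0,z])[0]; cv2.circle(b,(int(p[0]),int(p[1])),3,(0,0,255),-1); print(z,p)
cv2.imwrite("pics/w2.png",im[:,:,::-1]); cv2.imwrite("pics/w2b.png",b)
E
```

```text
[ 0.60070657 -0.1338608   0.11350964] [ 0.19  0.59 -0.67  1.87  1.31  1.58 -0.87] [-0.   0.8  0.1]
rot [ 0.0011 -0.0022 -0.0035] dp [ 0.0045 -0.0017  0.0007]
0 [251.03124995 124.97123593]
0.054 [251.31009248 182.26897873]
0.104 [251.58492103 240.145907  ]
0.118 [251.66425645 257.13036045]
```

View pics/w2b.png

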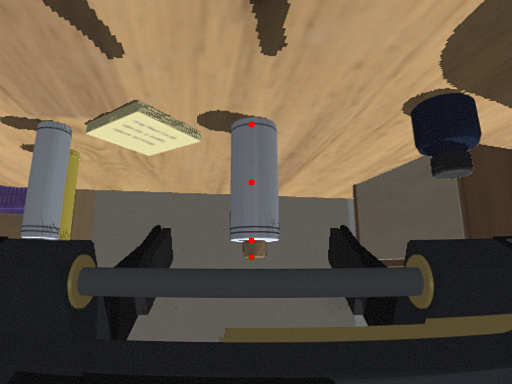

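The thick tube is centred at column 254, against 251.5 predicted, with its base at row about 122 as predicted. The position is good to about 2 mm. The thin tube is at left, from (53,122) to (40,238). Next I'll advance and grip.

Call:
apply_moves --dp '[[0.001,0.0005,0.033],[0.001,0.0005,0.033],[0.001,0.0005,0.033],[0.0015,0.0005,0.032],[0,0,0],[0,0,0]]' --twist '[[0,0,0],[0,0,0],[0,0,0],[0,0,0],[0,0,0],[0,0,0]]' --fingers '[0,0,0,0,0,0]'

```text
time: 5.2
position: [0.6233, -0.2385, 0.0436]
tool_rot: [1.419, 1.693, -0.814]
ft_force: [0.5, 0.6, -0.0]
grip_width: 1.0
grip_force: 0.0
```

```bash
python3 - <<'E'
from h import *
st=ctrl.get_state(); Rt=R.from_rotvec(st["tool_rot"]).as_matrix()
print("grasp pt",st["position"]-.019*Rt[:,2],st["ft_force"].round(1)); print(Rt.round(3))
E
```

```text
grasp pt [ 0.62036179 -0.22237684  0.05310732] [ 0.5  0.6 -0. ]
[[-0.086  0.984  0.154]
 [ 0.494  0.176 -0.851]
 [-0.865  0.002 -0.502]]
```

Call:
apply_moves --dp '[[0,0,0],[0,0,0],[0,0,0],[0,0,0],[0,0,0],[0,0,0],[0,0,0],[0,0,0]]' --twist '[[0,0,0],[0,0,0],[0,0,0],[0,0,0],[0,0,0],[0,0,0],[0,0,0],[0,0,0]]' --fingers '[0.45,0.6,0.7,0.7,0.7,0.7,0.7,0.7]' --newtons 25

```text
time: 6.0
position: [0.6227, -0.2393, 0.0428]
tool_rot: [1.418, 1.694, -0.817]
ft_force: [-1.1, 0.1, 0.4]
grip_width: 0.474
grip_force: 25.0
```

Call:
apply_moves --dp '[[-0.009,0,-0.005],[-0.026,0,-0.015],[-0.0346,0,-0.02],[-0.0346,0,-0.02],[-0.0346,0,-0.02],[-0.0346,0,-0.02],[0,0,0]]' --twist '[[0,0,0],[0,0,0],[0,0,0],[0,0,0],[0,0,0],[0,0,0],[0,0,0]]' --fingers '[0.7,0.7,0.7,0.7,0.7,0.7,0.7]'

```text
time: 6.7
position: [0.625, -0.2391, 0.2509]
tool_rot: [1.418, 1.684, -0.809]
ft_force: [0.8, 0.7, -1.6]
grip_width: 0.472
grip_force: 25.0
```

```bash
python3 - <<'E'
from h import *
st=ctrl.get_state(); R0=R.from_rotvec(st["tool_rot"]); print(st["position"],st["ft_force"],st["grip_width"],st["joint_positions"].round(2))
p1=np.array([.52,-.08,.26]); print("shift in present axes",R0.inv().apply(p1-st["position"]).round(4))
plan(tool(76.42,30),p1)
v=np.load("rack.npy"); Rz=R.from_euler('z',v[2])
Rt=tool(76.42,30); z=Rt.as_matrix()[:,2]
bot=40; g=np.array([v[0],v[1],0])+Rz.apply([-.040,(bot-52.3)/1000,.060+.035]); 
print("pre-TCP",g+.019*z); plan(Rt,g+.019*z,Rt,p1)
E
```

```text
[ 0.62500455 -0.23910542  0.25090216] [ 0.793578    0.65293025 -1.58378312] 0.4722624785657374 [ 0.39  0.36 -0.67  1.81  1.28  1.47 -0.55]
shift in present axes [ 0.0785 -0.0751 -0.1569]
rot [0.1318 1.5469 0.4412] dp [ 0.1171 -0.1394  0.0571]
pre-TCP [0.48699675 0.09380583 0.07854552]
rot [0. 0. 0.] dp [ 0.0489 -0.0729  0.2377]
```

Call:
apply_moves --dp '[[0.0157,-0.015,-0.0314],[0.0157,-0.015,-0.0314],[0.0157,-0.015,-0.0314],[0.0157,-0.015,-0.0314],[0.0157,-0.015,-0.0314],[0,0,0],[0,0,0],[0,0,0],[0,0,0],[0,0,0]]' --twist '[[0,0,0],[0,0,0],[0,0,0],[0,0,0],[0,0,0],[0.011,0.1289,0.0368],[0.011,0.1289,0.0368],[0.011,0.1289,0.0368],[0.011,0.1289,0.0368],[0.011,0.1289,0.0368]]' --fingers '[0.7,0.7,0.7,0.7,0.7,0.7,0.7,0.7,0.7,0.7]'

```text
time: 7.7
position: [0.5178, -0.0795, 0.254]
tool_rot: [1.986, 1.966, -0.307]
ft_force: [-0.9, -1.0, -3.1]
grip_width: 0.479
grip_force: 25.0
```

Call:
apply_moves --dp '[[0,0,0],[0,0,0],[0,0,0],[0,0,0],[0,0,0],[0,0,0],[0,0,0],[0,0,0],[0,0,0]]' --twist '[[0.011,0.1289,0.0368],[0.011,0.1289,0.0368],[0.011,0.1289,0.0368],[0.011,0.1289,0.0368],[0.011,0.1289,0.0368],[0.011,0.1289,0.0368],[0.011,0.1289,0.0368],[0,0,0],[0,0,0]]' --fingers '[0.7,0.7,0.7,0.7,0.7,0.7,0.7,0.7,0.7]'

```text
time: 8.6
position: [0.5173, -0.0804, 0.2527]
tool_rot: [-2.167, -1.699, -0.566]
ft_force: [0.7, 1.6, -2.3]
grip_width: 0.473
grip_force: 25.0
```

```bash
python3 - <<'E'
from h import *
st=ctrl.get_state(); print(st["position"],st["ft_force"],st["grip_width"],st["joint_positions"].round(2))
plan(tool(76.42,30),[.487,.0938,.12])
E
```

```text
[ 0.5173148  -0.08039737  0.25270007] [ 0.68895088  1.60320045 -2.26939191] 0.4726480377243965 [ 0.88  0.13 -0.47  1.73 -0.46  1.42  0.27]
rot [-0.0111  0.0022 -0.0072] dp [ 0.0741 -0.0704  0.196 ]
```

Call:
apply_moves --dp '[[0.0148,-0.0141,0.0392],[0.0148,-0.0141,0.0392],[0.0148,-0.0141,0.0392],[0.0148,-0.0141,0.0392],[0.0148,-0.0141,0.0392],[0,0,0],[0,0,0],[0,0,0]]' --twist '[[-0.0022,0.0004,-0.0014],[-0.0022,0.0004,-0.0014],[-0.0022,0.0004,-0.0014],[-0.0022,0.0004,-0.0014],[-0.0022,0.0004,-0.0014],[0,0,0],[0,0,0],[0,0,0]]' --fingers '[0.7,0.7,0.7,0.7,0.7,0.7,0.7,0.7]'

```text
time: 9.4
position: [0.4878, 0.0944, 0.1226]
tool_rot: [-2.168, -1.712, -0.586]
ft_force: [0.3, -0.0, -2.1]
grip_width: 0.474
grip_force: 25.0
```

```bash
cat > chk.py <<'E'
from fit import *
def chk(name,xn,zn,r,d=52.3):
    v=np.load("rack.npy"); st=ctrl.get_state(); C=cam("wrist",st); im=get_image("wrist")[:,:,::-1].copy()
    Rt=R.from_rotvec(st["tool_rot"]).as_matrix(); g=st["position"]-.019*Rt[:,2]
    loc=R.from_euler('z',-v[2]).apply(g-[v[0],v[1],0])*1000
    print("grasp in rack mm",loc.round(1),"bottom y",(loc[1]+d).round(1),"err to notch x",(xn-loc[0]).round(1),"dz",(zn-loc[2]).round(1),"F",st["ft_force"].round(1),"w",st["grip_width"].round(3))
    print("tool z,x in rack",R.from_euler('z',-v[2]).apply(Rt[:,[2,0]].T).round(3).tolist())
    k=1.5625; b=cv2.resize(im,None,fx=k,fy=k,interpolation=cv2.INTER_CUBIC)
    def line(P,col):
        q=((proj(C,W(v,P))+.5)*k*8).astype(np.int32); cv2.polylines(b,[q[:,None]],False,col,1,cv2.LINE_AA,3)
    for y in(-39,-29,29,39): line([[-60,y,50],[-40,y,30],[-20,y,50],[26,y,50],[40,y,36],[54,y,50]],(0,255,0))
    line([[-75,-54,13],[75,-54,13],[75,86,13],[-75,86,13],[-75,-54,13]],(255,255,0))
    line([[-70,51,78],[70,51,78]],(0,0,255))
    # expected tube bottom rim + silhouette in hand
    t=np.linspace(0,2*np.pi,40); line(np.c_[loc[0]+r*np.cos(t),0*t+loc[1]+d,loc[2]+r*np.sin(t)],(255,0,255))
    cv2.imwrite(f"pics/{name}.png",b)
E
python3 - <<'E'
from chk import *
chk("w3",-40,60,21); plan(tool(76.42,30),[.487,.0938,.12])
E
```

```text
Traceback (most recent call last):
  File "chk.py", line 6, in chk
    print("grasp in rack mm",loc.round(1),"bottom y",(loc[1]+d).round(1),"err to notch x",(xn-loc[0]).round(1),"dz",(zn-loc[2]).round(1),"F",st["ft_force"].round(1),"w",st["grip_width"].round(3))
                                                                                                                                                                         ^^^^^^^^^^^^^^^^^^^^^^
AttributeError: 'float' object has no attribute 'round'
```

```bash
sed -i 's/st\["grip_width"\].round(3)/round(st["grip_width"],3)/' chk.py
python3 - <<'E'
from chk import *
chk("w3",-40,60,21); plan(tool(76.42,30),[.487,.0938,.12])
E
```

```text
grasp in rack mm [-39.  -12.1 139.1] bottom y 40.2 err to notch x -1.0 dz -79.1 F [-1.1 -0.5 -3. ] w 0.478
tool z,x in rack [[0.004, 0.5, -0.866], [-0.003, 0.866, 0.5]]
rot [ 0.0043 -0.0008  0.0017] dp [-0.0011 -0.0012  0.0023]
```

View pics/w3.png

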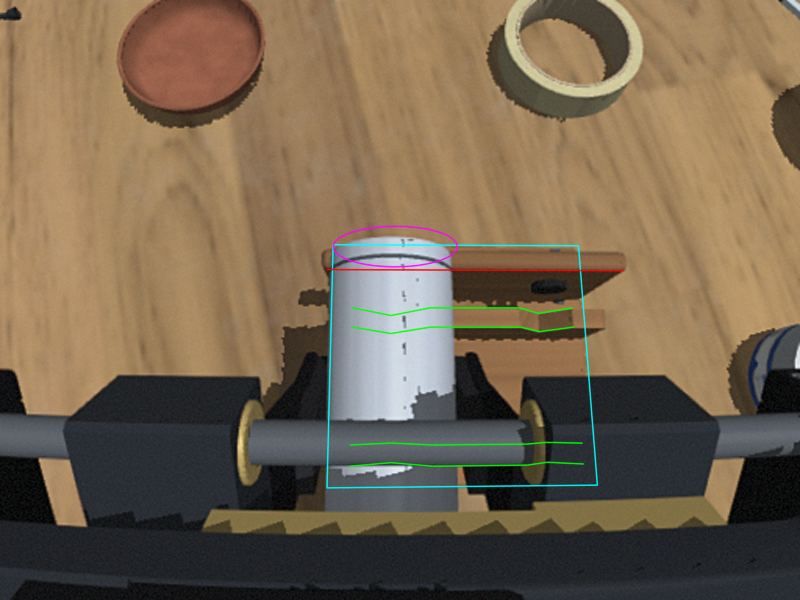

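The rack overlay matches: the board's inner edge falls on the red line at y=51, and the narrow notch is at (540,325). The tube rim sits at row 236 against 227 predicted, so its bottom may be up to 3 mm further back. That still leaves clearance to the buffer, so I'll lower.

Call:
apply_moves --dp '[[-0.01,-0.0005,0.0173],[-0.01,0,0.0173],[-0.01,0,0.0173],[-0.005,0,0.0087],[0,0,0],[0,0,0],[0,0,0]]' --twist '[[0,0,0],[0,0,0],[0,0,0],[0,0,0],[0,0,0],[0,0,0],[0,0,0]]' --fingers '[0.7,0.7,0.7,0.7,0.7,0.7,0.7]'

```text
time: 10.2
position: [0.4874, 0.094, 0.0524]
tool_rot: [-2.168, -1.708, -0.586]
ft_force: [-0.4, -0.7, -2.1]
grip_width: 0.478
grip_force: 25.0
```

Call:
apply_moves --dp '[[-0.001,0,0.0017],[-0.001,0,0.0017],[0,0,0],[0,0,0]]' --twist '[[0,0,0],[0,0,0],[0,0,0],[0,0,0]]' --fingers '[0.7,0.7,0.7,0.7]'

```text
time: 10.6
position: [0.4876, 0.094, 0.0482]
tool_rot: [-2.169, -1.707, -0.587]
ft_force: [1.4, -0.0, 2.9]
grip_width: 0.474
grip_force: 25.0
```

```bash
python3 - <<'E'
from chk import *
chk("w4",-40,60,21); print(ctrl.get_state()["torque"].round(2))
E
```

```text
grasp in rack mm [-39.5 -12.   64.6] bottom y 40.3 err to notch x -0.5 dz -4.6 F [ 1.4 -0.   2.9] w 0.474
tool z,x in rack [[0.004, 0.502, -0.865], [-0.001, 0.865, 0.502]]
[-0.45 -0.24 -0.27]
```

Contact came 4.6 mm early, and the rim was 3 mm off in the picture. Both fit a tube that has drooped about 5° in the grip, bottom end low. I'll turn the tool about the grasp to level it, then lower again.

Call:
apply_moves --dp '[[0.001,0,0],[0.001,0,0],[0,0,0],[0,0,0]]' --twist '[[0,0.045,0],[0,0.045,0],[0,0,0],[0,0,0]]' --fingers '[0.7,0.7,0.7,0.7]'

```text
time: 11.05
position: [0.488, 0.0958, 0.0494]
tool_rot: [-2.109, -1.659, -0.674]
ft_force: [0.5, -0.9, 4.8]
grip_width: 0.475
grip_force: 25.0
```

Call:
apply_moves --dp '[[-0.0006,0,0.0008],[-0.0006,0,0.0008],[0,0,0],[0,0,0]]' --twist '[[0,0,0],[0,0,0],[0,0,0],[0,0,0]]' --fingers '[0.7,0.7,0.7,0.7]'

```text
time: 11.45
position: [0.4882, 0.0962, 0.0484]
tool_rot: [-2.107, -1.66, -0.674]
ft_force: [-0.5, -2.6, 12.4]
grip_width: 0.473
grip_force: 25.0
```

```bash
python3 - <<'E'
from chk import *
chk("w5",-40,60,21); print(ctrl.get_state()["torque"].round(2))
E
```

```text
grasp in rack mm [-39.5 -11.2  63.9] bottom y 41.1 err to notch x -0.5 dz -3.9 F [-0.5 -2.6 12.4] w 0.473
tool z,x in rack [[0.003, 0.579, -0.816], [-0.001, 0.816, 0.579]]
[0.35 0.08 0.08]
```

The residuals fit better with the tube axis sitting about 4.6 mm below the grasp point, because the pads closed short of the axis. So the tube was level and seated, and my tilt was wrong. I'll undo it.

Call:
apply_moves --dp '[[0.0015,0,-0.002],[-0.001,0,0],[-0.001,0,0],[0,0,0],[0,0,0]]' --twist '[[0,0,0],[0,-0.045,0],[0,-0.045,0],[0,0,0],[0,0,0]]' --fingers '[0.7,0.7,0.7,0.7,0.7]'

```text
time: 12.0
position: [0.4875, 0.0946, 0.0484]
tool_rot: [-2.168, -1.707, -0.588]
ft_force: [4.9, 1.7, -0.5]
grip_width: 0.475
grip_force: 25.0
```

```bash
python3 - <<'E'
from chk import *
chk("w6",-40,60,21); s=ctrl.get_state(); print(s["torque"].round(2),s["position"])
E
```

```text
grasp in rack mm [-39.8 -11.5  64.8] bottom y 40.8 err to notch x -0.2 dz -4.8 F [ 4.9  1.7 -0.5] w 0.475
tool z,x in rack [[0.003, 0.503, -0.865], [-0.001, 0.865, 0.503]]
[-0.07 -0.93 -0.68] [0.48740485 0.09453674 0.04826939]
```

Call:
apply_moves --dp '[[0.0005,0.001,-0.0009],[0,0,0],[0,0,0]]' --twist '[[0,0,0],[0,0,0],[0,0,0]]' --fingers '[0.7,0.7,0.7]'

```text
time: 12.35
position: [0.4872, 0.094, 0.0487]
tool_rot: [-2.168, -1.706, -0.584]
ft_force: [2.4, 0.8, -0.0]
grip_width: 0.472
grip_force: 25.0
```

```bash
python3 - <<'E'
from chk import *
chk("w7",-40,60,21); s=ctrl.get_state(); print(s["torque"].round(2),s["position"])
E
```

```text
grasp in rack mm [-39.9 -12.1  65.1] bottom y 40.2 err to notch x -0.1 dz -5.1 F [ 2.4  0.8 -0. ] w 0.472
tool z,x in rack [[0.001, 0.502, -0.865], [0.0, 0.865, 0.502]]
[-0.38 -0.51 -0.42] [0.48718192 0.09397669 0.0487074 ]
```

Call:
apply_moves --dp '[[0.0003,0.001,-0.0005],[0,0,0],[0,0,0]]' --twist '[[0,0,0],[0,0,0],[0,0,0]]' --fingers '[0.7,0.7,0.7]'

```text
time: 12.7
position: [0.4874, 0.0938, 0.049]
tool_rot: [-2.167, -1.707, -0.582]
ft_force: [0.6, 0.0, -2.5]
grip_width: 0.475
grip_force: 25.0
```

```bash
python3 - <<'E'
from chk import *
chk("w8",-40,60,21); s=ctrl.get_state(); print(s["torque"].round(2),s["position"])
E
```

```text
grasp in rack mm [-39.5 -12.3  65.4] bottom y 40.0 err to notch x -0.5 dz -5.4 F [ 0.6  0.  -2.5] w 0.475
tool z,x in rack [[-0.0, 0.501, -0.865], [-0.001, 0.865, 0.501]]
[-0.72  0.12  0.04] [0.48748666 0.09377155 0.04901555]
```

Call:
apply_moves --dp '[[0.0017,0,0.001],[0.0017,0,0.001],[0,0,0],[0,0,0]]' --twist '[[0,0,0],[0,0,0],[0,0,0],[0,0,0]]' --fingers '[0.7,0.7,0.7,0.7]'

```text
time: 13.15
position: [0.4892, 0.0978, 0.0494]
tool_rot: [-2.167, -1.707, -0.584]
ft_force: [-0.7, -0.6, -2.6]
grip_width: 0.478
grip_force: 25.0
```

Call:
apply_moves --dp '[[0.0009,0,0.0005],[0,0,0],[0.0009,0,0.0005],[0,0,0],[0,0,0]]' --twist '[[0,0,0],[0,0,0],[0,0,0],[0,0,0],[0,0,0]]' --fingers '[0.7,0.7,0.7,0.7,0.7]'

```text
time: 13.65
position: [0.4899, 0.0997, 0.0496]
tool_rot: [-2.168, -1.707, -0.584]
ft_force: [0.4, 0.4, -2.7]
grip_width: 0.472
grip_force: 25.0
```

Call:
apply_moves --dp '[[0.0009,0,0.0005],[0,0,0],[0,0,0]]' --twist '[[0,0,0],[0,0,0],[0,0,0]]' --fingers '[0.7,0.7,0.7]'

```text
time: 13.95
position: [0.4901, 0.1007, 0.0496]
tool_rot: [-2.168, -1.707, -0.584]
ft_force: [-0.5, 0.0, -1.8]
grip_width: 0.474
grip_force: 25.0
```

```bash
python3 - <<'E'
from chk import *
chk("w9",-40,60,21); s=ctrl.get_state(); print(s["torque"].round(2),s["position"])
E
```

```text
grasp in rack mm [-38.6  -4.9  66. ] bottom y 47.4 err to notch x -1.4 dz -6.0 F [-0.5  0.  -1.8] w 0.474
tool z,x in rack [[0.002, 0.501, -0.865], [-0.001, 0.865, 0.501]]
[-0.79  0.14  0.02] [0.49010372 0.10065612 0.04958329]
```

Call:
apply_moves --dp '[[0.0009,-0.0005,0.0006],[0,0,0],[0,0,0]]' --twist '[[0,0,0],[0,0,0],[0,0,0]]' --fingers '[0.7,0.7,0.7]'

```text
time: 14.3
position: [0.4899, 0.1018, 0.0495]
tool_rot: [-2.168, -1.707, -0.584]
ft_force: [-0.1, -0.6, -1.6]
grip_width: 0.475
grip_force: 25.0
```

Call:
apply_moves --dp '[[0.0009,-0.0003,0.0006],[0,0,0],[0,0,0]]' --twist '[[0,0,0],[0,0,0],[0,0,0]]' --fingers '[0.7,0.7,0.7]'

```text
time: 14.6
position: [0.4899, 0.1029, 0.0495]
tool_rot: [-2.168, -1.707, -0.584]
ft_force: [-0.1, -1.3, -1.6]
grip_width: 0.469
grip_force: 25.0
```

Call:
apply_moves --dp '[[0.0009,0,0.0005],[0,0,0],[0,0,0]]' --twist '[[0,0,0],[0,0,0],[0,0,0]]' --fingers '[0.7,0.7,0.7]'

```text
time: 14.9
position: [0.4901, 0.1039, 0.0495]
tool_rot: [-2.168, -1.707, -0.584]
ft_force: [-0.6, -1.2, -2.2]
grip_width: 0.471
grip_force: 25.0
```

```bash
python3 - <<'E'
from chk import *
chk("w10",-40,60,21); s=ctrl.get_state(); print(s["torque"].round(2),s["position"])
E
```

```text
grasp in rack mm [-39.4  -1.8  65.9] bottom y 50.5 err to notch x -0.6 dz -5.9 F [-0.6 -1.2 -2.2] w 0.471
tool z,x in rack [[0.002, 0.501, -0.865], [-0.001, 0.865, 0.501]]
[-0.91  0.16 -0.03] [0.49010227 0.10387946 0.0494561 ]
```

Call:
apply_moves --dp '[[0.0009,0,0.0005],[0,0,0],[0,0,0]]' --twist '[[0,0,0],[0,0,0],[0,0,0]]' --fingers '[0.7,0.7,0.7]'

```text
time: 15.25
position: [0.4904, 0.1049, 0.0495]
tool_rot: [-2.168, -1.707, -0.584]
ft_force: [0.4, -1.0, -2.3]
grip_width: 0.476
grip_force: 25.0
```

Call:
apply_moves --dp '[[0.0009,0,0.0005],[0,0,0],[0,0,0]]' --twist '[[0,0,0],[0,0,0],[0,0,0]]' --fingers '[0.7,0.7,0.7]'

```text
time: 15.55
position: [0.4905, 0.1054, 0.0493]
tool_rot: [-2.169, -1.707, -0.584]
ft_force: [-1.3, -4.1, -1.4]
grip_width: 0.475
grip_force: 25.0
```

Solid contact (4 N) came at 52 nominal, after about 4 mm of soft travel from 48. I'll back off 2 mm, lower into the grooves and release.

Call:
apply_moves --dp '[[-0.0016,0,-0.0009],[0,0,0],[-0.0004,0,0.0007],[0,0,0],[0,0,0]]' --twist '[[0,0,0],[0,0,0],[0,0,0],[0,0,0],[0,0,0]]' --fingers '[0.7,0.7,0.7,0.7,0.7]'

```text
time: 16.05
position: [0.4902, 0.1045, 0.0488]
tool_rot: [-2.167, -1.707, -0.585]
ft_force: [0.1, -0.6, -1.6]
grip_width: 0.474
grip_force: 25.0
```

```bash
python3 - <<'E'
from chk import *
chk("w11",-40,60,21); s=ctrl.get_state(); print(s["torque"].round(2),s["position"])
E
```

```text
grasp in rack mm [-39.4  -1.2  65.2] bottom y 51.1 err to notch x -0.6 dz -5.2 F [ 0.1 -0.6 -1.6] w 0.474
tool z,x in rack [[0.001, 0.502, -0.865], [-0.001, 0.865, 0.502]]
[-0.82  0.16 -0.09] [0.49015457 0.10440979 0.04875803]
```

Call:
apply_moves --dp '[[-0.0006,0,-0.0003],[-0.0003,0,0.0005],[0,0,0],[0,0,0]]' --twist '[[0,0,0],[0,0,0],[0,0,0],[0,0,0]]' --fingers '[0.7,0.7,0.7,0.7]'

```text
time: 16.5
position: [0.4903, 0.1035, 0.0483]
tool_rot: [-2.168, -1.707, -0.585]
ft_force: [0.1, -0.6, -1.4]
grip_width: 0.475
grip_force: 25.0
```

Call:
apply_moves --dp '[[0,0,0],[0,0,0],[0,0,0],[0,0,0]]' --twist '[[0,0,0],[0,0,0],[0,0,0],[0,0,0]]' --fingers '[0.5,0.45,0.35,0.3]'

```text
time: 16.9
position: [0.49, 0.1036, 0.0481]
tool_rot: [-2.168, -1.707, -0.584]
ft_force: [0.6, 0.7, 0.1]
grip_width: 0.646
grip_force: 0.0
```

```bash
python3 - <<'E'
from chk import *
chk("w12",-40,60,21); s=ctrl.get_state(); print(s["torque"].round(2),s["position"])
E
```

```text
grasp in rack mm [-39.4  -2.1  64.5] bottom y 50.2 err to notch x -0.6 dz -4.5 F [0.6 0.7 0.1] w 0.646
tool z,x in rack [[0.001, 0.502, -0.865], [-0.001, 0.865, 0.502]]
[-0.58  0.02 -0.01] [0.4899751  0.10359271 0.04807911]
```

Call:
apply_moves --dp '[[0.005,0,-0.0087],[0.015,0,-0.026],[0.025,0,-0.0433],[0.025,0,-0.0433],[0.025,0,-0.0433],[0,0,0]]' --twist '[[0,0,0],[0,0,0],[0,0,0],[0,0,0],[0,0,0],[0,0,0]]' --fingers '[0.3,0.3,0.3,0.3,0.3,0.3]'

```text
time: 17.55
position: [0.4935, 0.1034, 0.2458]
tool_rot: [-2.171, -1.715, -0.597]
ft_force: [0.6, -1.2, -0.2]
grip_width: 0.703
grip_force: 0.0
```

```bash
python3 - <<'E'
from chk import *
chk("w13",-40,60,21)
C=cam("wrist",dict(position=np.array([.60070657,-.1338608,.11350964]),tool_rot=np.array([1.425,1.689,-.818])))
print("thin base/top",onz(C,(53,124),0),onz(C,(40,238),.104),proj(C,[[.431,-.25,0],[.431,-.25,.104]]))
st=ctrl.get_state();R0=R.from_rotvec(st["tool_rot"])
Rt=tool(65,-60); G=np.array([.432,-.25,.054]); P=G-.111*Rt.as_matrix()[:,2]; print("preTCP",P)
A=np.array([.49,-.10,.24]); print("shift now",R0.inv().apply(A-st["position"]).round(4)); plan(Rt,P,None,A)
E
```

```text
grasp in rack mm [-36.2  -1.4 262.3] bottom y 50.9 err to notch x -3.8 dz -202.3 F [ 0.6 -1.2 -0.2] w 0.703
tool z,x in rack [[0.013, 0.501, -0.865], [-0.007, 0.865, 0.501]]
thin base/top [ 0.43478815 -0.25025243  0.        ] [ 0.43282651 -0.26148051  0.104     ] [[ 48.75439902 123.70233679]
 [ 31.91507529 236.73025944]]
preTCP [ 0.47262579 -0.1628777   0.1095    ]
shift now [-0.1726  0.046  -0.0967]
rot [ 0.0679 -1.5665  0.2108] dp [0.0809 0.0108 0.121 ]
```

Call:
apply_moves --dp '[[-0.0345,0.0092,-0.0193],[-0.0345,0.0092,-0.0193],[-0.0345,0.0092,-0.0193],[-0.0345,0.0092,-0.0193],[-0.0345,0.0092,-0.0193],[0,0,0],[0,0,0],[0,0,0],[0,0,0],[0,0,0]]' --twist '[[0,0,0],[0,0,0],[0,0,0],[0,0,0],[0,0,0],[0.0057,-0.1305,0.0176],[0.0057,-0.1305,0.0176],[0.0057,-0.1305,0.0176],[0.0057,-0.1305,0.0176],[0.0057,-0.1305,0.0176]]' --fingers '[0.3,0.3,0.3,0.3,0.3,0.3,0.3,0.3,0.3,0.3]'

```text
time: 18.6
position: [0.4876, -0.0997, 0.2353]
tool_rot: [2.5, 1.815, -0.207]
ft_force: [-0.1, 0.1, 0.1]
grip_width: 0.698
grip_force: 0.0
```

Call:
apply_moves --dp '[[0,0,0],[0,0,0],[0,0,0],[0,0,0],[0,0,0],[0,0,0],[0,0,0],[0,0,0],[0,0,0]]' --twist '[[0.0057,-0.1305,0.0176],[0.0057,-0.1305,0.0176],[0.0057,-0.1305,0.0176],[0.0057,-0.1305,0.0176],[0.0057,-0.1305,0.0176],[0.0057,-0.1305,0.0176],[0.0057,-0.1305,0.0176],[0,0,0],[0,0,0]]' --fingers '[0.3,0.3,0.3,0.3,0.3,0.3,0.3,0.3,0.3]'

```text
time: 19.5
position: [0.4876, -0.0994, 0.2339]
tool_rot: [1.97, 1.265, -1.146]
ft_force: [-0.0, -0.2, 0.7]
grip_width: 0.698
grip_force: 0.0
```

```bash
python3 - <<'E'
from h import *
st=ctrl.get_state();print(st["position"],st["joint_positions"].round(2))
Rt=tool(65,-60); G=np.array([.434,-.251,.054]); plan(Rt,G-.111*Rt.as_matrix()[:,2])
E
```

```text
[ 0.48759295 -0.09936195  0.23390504] [ 0.13  0.53 -0.6   1.61  0.87  2.01 -1.  ]
rot [-0.0054 -0.0007  0.0107] dp [0.0758 0.0155 0.1176]
```

Call:
apply_moves --dp '[[0.019,0.0039,0.0294],[0.019,0.0039,0.0294],[0.019,0.0039,0.0294],[0.019,0.0039,0.0294],[0,0,0],[0,0,0]]' --twist '[[-0.0014,0,0.0027],[-0.0014,0,0.0027],[-0.0014,0,0.0027],[-0.0014,0,0.0027],[0,0,0],[0,0,0]]' --fingers '[0.3,0.3,0.3,0.3,0.3,0.3]'

```text
time: 20.1
position: [0.4747, -0.1646, 0.1124]
tool_rot: [1.974, 1.248, -1.133]
ft_force: [0.5, 0.4, 0.8]
grip_width: 0.699
grip_force: 0.0
```

```bash
python3 - <<'E'
from h import *
st=ctrl.get_state();C=cam("wrist",st); im=get_image("wrist"); cv2.imwrite("pics/w14.png",im[:,:,::-1])
print(st["position"],st["joint_positions"].round(2))
Rt=tool(65,-60); G=np.array([.434,-.251,.054]); plan(Rt,G-.111*Rt.as_matrix()[:,2])
for z in(0,.03,.06,.104): print(z,proj(C,[[.434,-.251,z]]).round(1))
g=im.astype(int)
sat=g.max(2)-g.min(2)
for r in (135,150,170,190,210):
    m=(sat[r]<40)&(g[r].max(1)>70); c=np.where(m[150:350])[0]+150; print(r,"grey cols",c.min() if len(c) else None,c.max() if len(c) else None,len(c), "".join('#' if x else '.' for x in m[200:310]))
E
```

```text
[ 0.4746519  -0.16457398  0.11243397] [ 0.19  0.63 -0.55  1.75  0.93  1.8  -1.12]
rot [ 0.0015 -0.0024 -0.0067] dp [ 0.0026 -0.0007  0.0021]
0 [[250.6 127.2]]
0.03 [[250.8 158.2]]
0.06 [[251.  190.9]]
0.104 [[251.4 241.8]]
135 grey cols 207 269 63 .......###############################################################........................................
150 grey cols 150 269 52 .....................................#################################........................................
170 grey cols 166 270 36 .....................................##################################.......................................
190 grey cols 150 349 99 .....................................##################################..............................#########
210 grey cols 154 349 126 ##############.#.....###########.##.###################################............##..#..#...##.#############
```

```bash
python3 - <<'E'
import cv2
im=cv2.imread("pics/w14.png").astype(int)
for c in (247,254,261): print(c,[(r,tuple(im[r,c])) for r in range(112,132,1)][::1] if c==254 else [int(im[r,c,0]-im[r,c,2]) for r in range(112,132)])
w=cv2.imread("pics/w2.png").astype(int)
for c in (247,254,261): print(c,[int(w[r,c,0]-w[r,c,2]) for r in range(108,130)])
E
```

```text
247 [-67, -67, -69, -71, -73, -74, -79, -81, -84, -80, -47, 6, 14, 13, 12, 12, 10, 7, 10, 11]
254 [(112, (np.int64(100), np.int64(135), np.int64(167))), (113, (np.int64(98), np.int64(135), np.int64(168))), (114, (np.int64(98), np.int64(137), np.int64(171))), (115, (np.int64(102), np.int64(146), np.int64(180))), (116, (np.int64(105), np.int64(153), np.int64(185))), (117, (np.int64(108), np.int64(158), np.int64(191))), (118, (np.int64(109), np.int64(160), np.int64(194))), (119, (np.int64(112), np.int64(162), np.int64(196))), (120, (np.int64(107), np.int64(159), np.int64(193))), (121, (np.int64(78), np.int64(114), np.int64(139))), (122, (np.int64(97), np.int64(94), np.int64(95))), (123, (np.int64(118), np.int64(109), np.int64(101))), (124, (np.int64(117), np.int64(110), np.int64(104))), (125, (np.int64(115), np.int64(110), np.int64(104))), (126, (np.int64(118), np.int64(112), np.int64(108))), (127, (np.int64(103), np.int64(97), np.int64(93))), (128, (np.int64(74), np.int64(71), np.int64(68))), (129, (np.int64(112), np.int64(106), np.int64(101))), (130, (np.int64(134), np.int64(126), np.int64(120))), (131, (np.int64(132), np.int64(122), np.int64(118)))]
261 [-67, -74, -77, -85, -87, -89, -90, -86, -86, -90, -75, -19, 11, 14, 12, 12, 11, 12, 13, 15]
247 [-74, -74, -77, -76, -79, -84, -72, -47, -35, -12, 5, 12, 13, 9, 11, 9, 7, 10, 11, 10, 12, 12]
254 [-77, -76, -79, -77, -76, -75, -76, -69, -49, 1, 14, 11, 11, 11, 11, 8, 9, 9, 12, 11, 12, 12]
261 [-76, -77, -77, -78, -79, -77, -79, -80, -74, -34, 7, 12, 11, 10, 10, 6, 6, 10, 8, 9, 10, 11]
```

```bash
python3 - <<'E'
from h import *
st=ctrl.get_state();C=cam("wrist",st); p=onz(C,(253.8,121.3),0); a=np.radians(65); x=np.array([np.cos(a),np.sin(a),0]); print("thin axis",p-.015*x)
C2=cam("wrist",dict(position=np.array([.60070657,-.1338608,.11350964]),tool_rot=np.array([1.425,1.689,-.818])))
a=np.radians(100); x2=np.array([np.cos(a),np.sin(a),0]);print("thick axis",onz(C2,(254,116.5),0)-.021*x2)
A=p-.015*x;A[2]=.053; Rt=tool(65,-60); plan(Rt,A+.019*Rt.as_matrix()[:,2])
E
```

```text
thin axis [ 0.43634061 -0.2541602   0.        ]
thick axis [ 0.61981723 -0.22870492  0.        ]
rot [ 0.0015 -0.0024 -0.0067] dp [0.0025 0.0028 0.1342]
```

Call:
apply_moves --dp '[[0.0006,0.0007,0.034],[0.0006,0.0007,0.034],[0.0006,0.0007,0.034],[0.0007,0.0007,0.0322],[0,0,0],[0,0,0]]' --twist '[[0,0,0],[0,0,0],[0,0,0],[0,0,0],[0,0,0],[0,0,0]]' --fingers '[0.3,0.3,0.3,0.3,0.3,0.3]'

```text
time: 20.75
position: [0.4299, -0.2689, 0.0428]
tool_rot: [1.972, 1.25, -1.131]
ft_force: [0.2, 0.1, 0.4]
grip_width: 0.698
grip_force: 0.0
```

```bash
python3 - <<'E'
from h import *
st=ctrl.get_state(); Rt=R.from_rotvec(st["tool_rot"]).as_matrix()
print("grasp pt",st["position"]-.019*Rt[:,2],st["ft_force"].round(1)); print(Rt.round(3))
E
```

```text
grasp pt [ 0.43676811 -0.253961    0.05233026] [0.2 0.1 0.4]
[[ 0.217  0.906 -0.364]
 [ 0.452 -0.424 -0.785]
 [-0.865  0.006 -0.501]]
```

Call:
apply_moves --dp '[[0,0,0],[0,0,0],[0,0,0],[0,0,0],[0,0,0],[0,0,0],[0,0,0]]' --twist '[[0,0,0],[0,0,0],[0,0,0],[0,0,0],[0,0,0],[0,0,0],[0,0,0]]' --fingers '[0.5,0.65,0.8,0.8,0.8,0.8,0.8]' --newtons 25

```text
time: 21.45
position: [0.4288, -0.2692, 0.0413]
tool_rot: [1.971, 1.251, -1.134]
ft_force: [0.2, 0.4, 1.2]
grip_width: 0.334
grip_force: 25.0
```

Call:
apply_moves --dp '[[-0.009,0,-0.005],[-0.026,0,-0.015],[-0.0346,0,-0.02],[-0.0346,0,-0.02],[-0.0346,0,-0.02],[-0.0346,0,-0.02],[0,0,0]]' --twist '[[0,0,0],[0,0,0],[0,0,0],[0,0,0],[0,0,0],[0,0,0],[0,0,0]]' --fingers '[0.8,0.8,0.8,0.8,0.8,0.8,0.8]'

```text
time: 22.15
position: [0.4295, -0.2691, 0.2473]
tool_rot: [1.972, 1.243, -1.126]
ft_force: [0.1, 0.7, -1.0]
grip_width: 0.334
grip_force: 25.0
```

```bash
python3 - <<'E'
from h import *
st=ctrl.get_state(); R0=R.from_rotvec(st["tool_rot"]); print(st["position"],st["ft_force"].round(1),st["grip_width"],st["joint_positions"].round(2))
p1=np.array([.52,-.08,.26]); print("shift in present axes",R0.inv().apply(p1-st["position"]).round(4))
Rt=tool(76.42,30); plan(Rt,p1)
v=np.load("rack.npy"); Rz=R.from_euler('z',v[2]); z=Rt.as_matrix()[:,2]
g=np.array([v[0],v[1],0])+Rz.apply([.040,(40-51)/1000,.139]); print("pre-TCP",g+.019*z); plan(Rt,g+.019*z,Rt,p1)
E
```

```text
[ 0.42947746 -0.26909984  0.24732411] [ 0.1  0.7 -1. ] 0.33413936012512496 [ 0.38  0.32 -0.54  1.83  0.96  1.78 -0.82]
shift in present axes [ 0.0941  0.0019 -0.1878]
rot [-0.0434  1.5651 -0.2195] dp [0.1839 0.0436 0.0916]
pre-TCP [0.5650655  0.07628556 0.12254552]
rot [0. 0. 0.] dp [0.072  0.0071 0.2003]
```

Call:
apply_moves --dp '[[0.0188,0.0004,-0.0375],[0.0188,0.0004,-0.0375],[0.0188,0.0004,-0.0375],[0.0188,0.0004,-0.0375],[0.0188,0.0004,-0.0375],[0,0,0],[0,0,0],[0,0,0],[0,0,0],[0,0,0]]' --twist '[[0,0,0],[0,0,0],[0,0,0],[0,0,0],[0,0,0],[-0.0036,0.1304,-0.0183],[-0.0036,0.1304,-0.0183],[-0.0036,0.1304,-0.0183],[-0.0036,0.1304,-0.0183],[-0.0036,0.1304,-0.0183]]' --fingers '[0.8,0.8,0.8,0.8,0.8,0.8,0.8,0.8,0.8,0.8]'

```text
time: 23.15
position: [0.5183, -0.0794, 0.2538]
tool_rot: [2.385, 1.672, -0.505]
ft_force: [-0.1, -0.1, -0.5]
grip_width: 0.339
grip_force: 25.0
```

Call:
apply_moves --dp '[[0,0,0],[0,0,0],[0,0,0],[0,0,0],[0,0,0],[0,0,0],[0,0,0],[0,0,0],[0,0,0]]' --twist '[[-0.0036,0.1304,-0.0183],[-0.0036,0.1304,-0.0183],[-0.0036,0.1304,-0.0183],[-0.0036,0.1304,-0.0183],[-0.0036,0.1304,-0.0183],[-0.0036,0.1304,-0.0183],[-0.0036,0.1304,-0.0183],[0,0,0],[0,0,0]]' --fingers '[0.8,0.8,0.8,0.8,0.8,0.8,0.8,0.8,0.8]'

```text
time: 24.05
position: [0.5178, -0.0804, 0.253]
tool_rot: [-2.167, -1.699, -0.568]
ft_force: [0.9, 1.1, -0.8]
grip_width: 0.337
grip_force: 25.0
```

```bash
python3 - <<'E'
from h import *
st=ctrl.get_state(); print(st["position"],st["ft_force"].round(1),st["grip_width"],st["joint_positions"].round(2))
plan(tool(76.42,30),[.5651,.0763,.1225])
E
```

```text
[ 0.51775411 -0.08035195  0.253018  ] [ 0.9  1.1 -0.8] 0.33654978747470154 [ 0.89  0.14 -0.47  1.73 -0.46  1.42  0.27]
rot [-0.0108  0.001  -0.0069] dp [0.0762 0.0092 0.1947]
```

Call:
apply_moves --dp '[[0.0152,0.0018,0.0389],[0.0152,0.0018,0.0389],[0.0152,0.0018,0.0389],[0.0152,0.0018,0.0389],[0.0152,0.0018,0.0389],[0,0,0],[0,0,0],[0,0,0]]' --twist '[[-0.0022,0.0002,-0.0014],[-0.0022,0.0002,-0.0014],[-0.0022,0.0002,-0.0014],[-0.0022,0.0002,-0.0014],[-0.0022,0.0002,-0.0014],[0,0,0],[0,0,0],[0,0,0]]' --fingers '[0.8,0.8,0.8,0.8,0.8,0.8,0.8,0.8]'

```text
time: 24.85
position: [0.5654, 0.0768, 0.1246]
tool_rot: [-2.167, -1.713, -0.586]
ft_force: [0.0, -1.7, -0.5]
grip_width: 0.339
grip_force: 25.0
```

```bash
python3 - <<'E'
from chk import *
chk("w15",40,57,15,51); s=ctrl.get_state(); print(s["torque"].round(2),s["position"])
E
```

```text
grasp in rack mm [ 40.1 -10.4 141. ] bottom y 40.6 err to notch x -0.1 dz -84.0 F [ 0.  -1.7 -0.5] w 0.339
tool z,x in rack [[0.003, 0.5, -0.866], [-0.005, 0.866, 0.5]]
[-0.65  0.08 -0.01] [0.56559481 0.07599596 0.12464472]
```

View pics/w15.png

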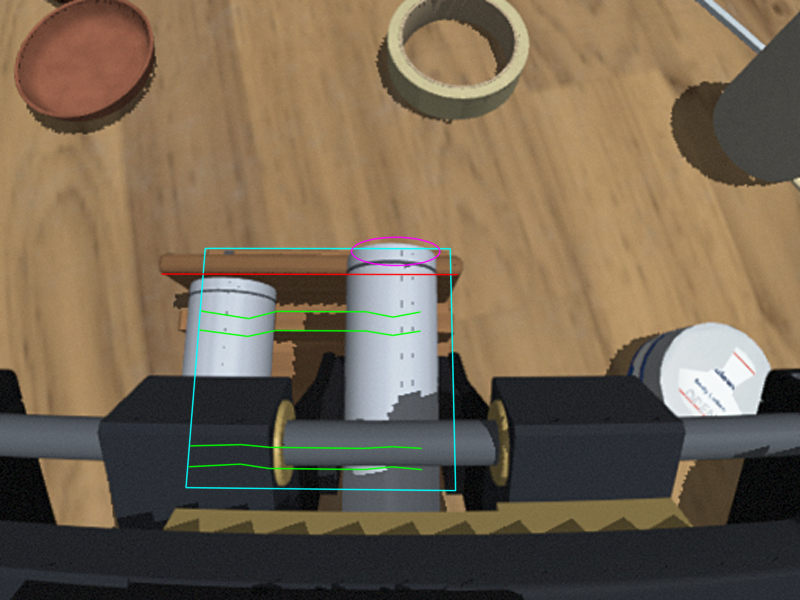

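The thick tube lies in the wide grooves with its end at (232,280), up against the board, and the rack has not shifted (the overlay still matches). The thin tube is over the narrow notches with its rim about 1 mm left of prediction, so I'll shift 0.8 mm and lower.

Call:
apply_moves --dp '[[-0.01,0.0004,0.0173],[-0.01,0.0004,0.0173],[-0.01,0,0.0173],[-0.0075,0,0.013],[0,0,0],[0,0,0],[0,0,0]]' --twist '[[0,0,0],[0,0,0],[0,0,0],[0,0,0],[0,0,0],[0,0,0],[0,0,0]]' --fingers '[0.8,0.8,0.8,0.8,0.8,0.8,0.8]'

```text
time: 25.6
position: [0.5666, 0.076, 0.0496]
tool_rot: [-2.168, -1.71, -0.587]
ft_force: [0.4, 0.1, -1.0]
grip_width: 0.339
grip_force: 25.0
```

Call:
apply_moves --dp '[[-0.001,0,0.0017],[-0.0005,0,0.0009],[0,0,0],[0,0,0]]' --twist '[[0,0,0],[0,0,0],[0,0,0],[0,0,0]]' --fingers '[0.8,0.8,0.8,0.8]'

```text
time: 26.0
position: [0.5657, 0.0763, 0.0456]
tool_rot: [-2.167, -1.709, -0.585]
ft_force: [-0.3, 1.2, -1.2]
grip_width: 0.336
grip_force: 25.0
```

```bash
python3 - <<'E'
from chk import *
chk("w16",40,57,15,51); s=ctrl.get_state(); print(s["torque"].round(2),s["position"])
E
```

```text
grasp in rack mm [ 40.6 -10.9  62. ] bottom y 40.1 err to notch x -0.6 dz -5.0 F [-0.3  1.2 -1.2] w 0.336
tool z,x in rack [[0.002, 0.501, -0.865], [-0.003, 0.865, 0.501]]
[-0.72  0.05  0.01] [0.56569766 0.07628978 0.04555352]
```

Still free. I'll lower in 1 mm steps until contact.

Call:
apply_moves --dp '[[-0.0005,0,0.0009],[0,0,0],[-0.0005,0,0.0009],[0,0,0],[0,0,0]]' --twist '[[0,0,0],[0,0,0],[0,0,0],[0,0,0],[0,0,0]]' --fingers '[0.8,0.8,0.8,0.8,0.8]'

```text
time: 26.55
position: [0.5656, 0.0763, 0.0433]
tool_rot: [-2.167, -1.709, -0.585]
ft_force: [-0.0, -0.6, -0.5]
grip_width: 0.335
grip_force: 25.0
```

Call:
apply_moves --dp '[[-0.0005,0,0.0009],[0,0,0],[0,0,0]]' --twist '[[0,0,0],[0,0,0],[0,0,0]]' --fingers '[0.8,0.8,0.8]'

```text
time: 26.85
position: [0.5656, 0.0763, 0.0423]
tool_rot: [-2.167, -1.709, -0.585]
ft_force: [0.2, -0.2, -1.4]
grip_width: 0.339
grip_force: 25.0
```

```bash
python3 - <<'E'
from chk import *
chk("w17",40,57,15,51); s=ctrl.get_state(); print(s["torque"].round(2),s["position"])
E
```

```text
grasp in rack mm [ 40.5 -10.8  58.8] bottom y 40.2 err to notch x -0.5 dz -1.8 F [ 0.2 -0.2 -1.4] w 0.339
tool z,x in rack [[0.002, 0.501, -0.865], [-0.002, 0.865, 0.501]]
[-0.62  0.07 -0.04] [0.56566177 0.07629824 0.04235825]
```

Call:
apply_moves --dp '[[-0.0005,0,0.0009],[0,0,0],[0,0,0]]' --twist '[[0,0,0],[0,0,0],[0,0,0]]' --fingers '[0.8,0.8,0.8]'

```text
time: 27.2
position: [0.5658, 0.0764, 0.0414]
tool_rot: [-2.167, -1.709, -0.585]
ft_force: [0.6, 0.4, -0.8]
grip_width: 0.335
grip_force: 25.0
```

Call:
apply_moves --dp '[[-0.0005,0,0.0009],[0,0,0],[0,0,0]]' --twist '[[0,0,0],[0,0,0],[0,0,0]]' --fingers '[0.8,0.8,0.8]'

```text
time: 27.5
position: [0.566, 0.0764, 0.0411]
tool_rot: [-2.167, -1.709, -0.586]
ft_force: [-1.4, -1.7, 6.6]
grip_width: 0.339
grip_force: 25.0
```

```bash
python3 - <<'E'
from chk import *
chk("w18",40,57,15,51); s=ctrl.get_state(); print(s["torque"].round(2),s["position"])
E
```

```text
grasp in rack mm [ 40.9 -10.7  57.6] bottom y 40.3 err to notch x -0.9 dz -0.6 F [-1.4 -1.7  6.6] w 0.339
tool z,x in rack [[0.002, 0.502, -0.865], [-0.002, 0.865, 0.502]]
[-0.17  0.33  0.12] [0.56600843 0.07641782 0.04113917]
```

Seated at dz -0.6. I'll lift 0.8 mm and slide toward the buffer.

Call:
apply_moves --dp '[[0.0004,-0.0004,-0.0008],[0,0,0],[0.0017,0,0.001],[0.0017,0,0.001],[0.0017,0,0.001],[0,0,0],[0,0,0]]' --twist '[[0,0,0],[0,0,0],[0,0,0],[0,0,0],[0,0,0],[0,0,0],[0,0,0]]' --fingers '[0.8,0.8,0.8,0.8,0.8,0.8,0.8]'

```text
time: 28.25
position: [0.5672, 0.0821, 0.0413]
tool_rot: [-2.167, -1.709, -0.586]
ft_force: [2.0, -2.7, 1.9]
grip_width: 0.336
grip_force: 25.0
```

```bash
python3 - <<'E'
from chk import *
chk("w19",40,57,15,51); s=ctrl.get_state(); print(s["torque"].round(2),s["position"])
E
```

```text
grasp in rack mm [40.7 -4.9 57.8] bottom y 46.1 err to notch x -0.7 dz -0.8 F [ 2.  -2.7  1.9] w 0.336
tool z,x in rack [[0.003, 0.501, -0.865], [-0.003, 0.865, 0.501]]
[-0.95 -0.28 -0.25] [0.56719302 0.08209677 0.0413151 ]
```

Call:
apply_moves --dp '[[0.0009,0,0.0005],[0,0,0],[0,0,0]]' --twist '[[0,0,0],[0,0,0],[0,0,0]]' --fingers '[0.8,0.8,0.8]'

```text
time: 28.6
position: [0.5674, 0.083, 0.0413]
tool_rot: [-2.167, -1.709, -0.586]
ft_force: [2.6, -3.7, 1.8]
grip_width: 0.339
grip_force: 25.0
```

Call:
apply_moves --dp '[[0.0009,0,0.0005],[0,0,0],[0,0,0]]' --twist '[[0,0,0],[0,0,0],[0,0,0]]' --fingers '[0.8,0.8,0.8]'

```text
time: 28.9
position: [0.5676, 0.0839, 0.0414]
tool_rot: [-2.167, -1.709, -0.586]
ft_force: [2.2, -3.5, 2.2]
grip_width: 0.336
grip_force: 25.0
```

The tube is rubbing in the groove (3 N contact), so I'll lift another 1 mm before going on.

Call:
apply_moves --dp '[[0.0005,0,-0.0009],[0,0,0],[0,0,0]]' --twist '[[0,0,0],[0,0,0],[0,0,0]]' --fingers '[0.8,0.8,0.8]'

```text
time: 29.2
position: [0.5669, 0.0846, 0.0422]
tool_rot: [-2.166, -1.709, -0.585]
ft_force: [0.9, -2.1, 0.3]
grip_width: 0.339
grip_force: 25.0
```

```bash
python3 - <<'E'
from chk import *
chk("w20",40,57,15,51); s=ctrl.get_state(); print(s["torque"].round(2),s["position"])
E
```

```text
grasp in rack mm [39.8 -2.5 58.6] bottom y 48.5 err to notch x 0.2 dz -1.6 F [ 0.9 -2.1  0.3] w 0.339
tool z,x in rack [[0.001, 0.502, -0.865], [-0.003, 0.865, 0.502]]
[-0.82 -0.38 -0.29] [0.56687886 0.08455981 0.04219961]
```

Call:
apply_moves --dp '[[0.0004,0.0006,-0.0007],[0,0,0],[0,0,0]]' --twist '[[0,0,0],[0,0,0],[0,0,0]]' --fingers '[0.8,0.8,0.8]'

```text
time: 29.55
position: [0.5667, 0.0848, 0.0427]
tool_rot: [-2.165, -1.709, -0.583]
ft_force: [1.5, -0.8, -1.2]
grip_width: 0.339
grip_force: 25.0
```

```bash
python3 - <<'E'
from chk import *
chk("w21",40,57,15,51); s=ctrl.get_state(); print(s["torque"].round(2),s["position"])
E
```

```text
grasp in rack mm [39.6 -2.4 59.1] bottom y 48.6 err to notch x 0.4 dz -2.1 F [ 1.5 -0.8 -1.2] w 0.339
tool z,x in rack [[-0.001, 0.502, -0.865], [-0.003, 0.865, 0.502]]
[-0.7   0.08 -0.  ] [0.56665014 0.08475635 0.04267049]
```

Call:
apply_moves --dp '[[0.0009,0.0002,0.0005],[0,0,0],[0,0,0]]' --twist '[[0,0,0],[0,0,0],[0,0,0]]' --fingers '[0.8,0.8,0.8]'

```text
time: 29.9
position: [0.5676, 0.0852, 0.0428]
tool_rot: [-2.166, -1.709, -0.584]
ft_force: [-0.2, -0.1, -1.2]
grip_width: 0.337
grip_force: 25.0
```

Call:
apply_moves --dp '[[0.0009,0,0.0005],[0,0,0],[0,0,0]]' --twist '[[0,0,0],[0,0,0],[0,0,0]]' --fingers '[0.8,0.8,0.8]'

```text
time: 30.2
position: [0.5683, 0.086, 0.043]
tool_rot: [-2.167, -1.709, -0.585]
ft_force: [-0.3, 0.0, -0.1]
grip_width: 0.338
grip_force: 25.0
```

```bash
python3 - <<'E'
from chk import *
chk("w22",40,57,15,51); s=ctrl.get_state(); print(s["torque"].round(2),s["position"])
E
```

```text
grasp in rack mm [40.8 -0.9 59.5] bottom y 50.1 err to notch x -0.8 dz -2.5 F [-0.3  0.  -0.1] w 0.338
tool z,x in rack [[0.002, 0.501, -0.865], [-0.003, 0.865, 0.501]]
[-0.78  0.18  0.03] [0.56833054 0.08592941 0.04303924]
```

Call:
apply_moves --dp '[[0.0009,-0.0004,0.0006],[0,0,0],[0,0,0]]' --twist '[[0,0,0],[0,0,0],[0,0,0]]' --fingers '[0.8,0.8,0.8]'

```text
time: 30.55
position: [0.5685, 0.087, 0.0431]
tool_rot: [-2.167, -1.709, -0.585]
ft_force: [0.6, -1.0, -1.5]
grip_width: 0.337
grip_force: 25.0
```

Call:
apply_moves --dp '[[0.0009,0,0.0006],[0,0,0],[0,0,0]]' --twist '[[0,0,0],[0,0,0],[0,0,0]]' --fingers '[0.8,0.8,0.8]'

```text
time: 30.85
position: [0.5686, 0.0875, 0.0429]
tool_rot: [-2.168, -1.709, -0.585]
ft_force: [-1.1, -3.1, 0.2]
grip_width: 0.336
grip_force: 25.0
```

Call:
apply_moves --dp '[[0.0009,0,0.0006],[0,0,0],[0,0,0]]' --twist '[[0,0,0],[0,0,0],[0,0,0]]' --fingers '[0.8,0.8,0.8]'

```text
time: 31.15
position: [0.5687, 0.0878, 0.0426]
tool_rot: [-2.168, -1.709, -0.584]
ft_force: [-2.2, -5.8, 1.1]
grip_width: 0.334
grip_force: 25.0
```

```bash
python3 - <<'E'
from chk import *
chk("w23",40,57,15,51); s=ctrl.get_state(); print(s["torque"].round(2),s["position"])
E
```

```text
grasp in rack mm [40.8  1.1 59.1] bottom y 52.1 err to notch x -0.8 dz -2.1 F [-2.2 -5.8  1.1] w 0.334
tool z,x in rack [[0.002, 0.5, -0.866], [-0.002, 0.866, 0.5]]
[-1.47  0.37  0.11] [0.56871004 0.08779759 0.04261752]
```

Solid contact came at about 51.7. I'll back off to sit about 2 mm short of solid.

Call:
apply_moves --dp '[[-0.0025,0,-0.0014],[0,0,0],[0,0,0],[0,0,0]]' --twist '[[0,0,0],[0,0,0],[0,0,0],[0,0,0]]' --fingers '[0.8,0.8,0.8,0.8]'

```text
time: 31.6
position: [0.5681, 0.087, 0.0429]
tool_rot: [-2.166, -1.709, -0.585]
ft_force: [0.7, -0.8, -0.6]
grip_width: 0.335
grip_force: 25.0
```

```bash
python3 - <<'E'
from chk import *
chk("w24",40,57,15,51); s=ctrl.get_state(); print(s["torque"].round(2),s["position"])
E
```

```text
grasp in rack mm [40.4  0.1 59.4] bottom y 51.1 err to notch x -0.4 dz -2.4 F [ 0.7 -0.8 -0.6] w 0.335
tool z,x in rack [[0.001, 0.502, -0.865], [-0.003, 0.865, 0.502]]
[-0.77  0.11 -0.05] [0.56809043 0.08693455 0.04291382]
```

Call:
apply_moves --dp '[[-0.0011,0,-0.0006],[0,0,0],[-0.0005,0,0.0009],[-0.0002,0,0.0003],[0,0,0],[0,0,0]]' --twist '[[0,0,0],[0,0,0],[0,0,0],[0,0,0],[0,0,0],[0,0,0]]' --fingers '[0.8,0.8,0.8,0.8,0.8,0.8]'

```text
time: 32.25
position: [0.5679, 0.0853, 0.0415]
tool_rot: [-2.167, -1.709, -0.585]
ft_force: [-0.5, -1.0, 0.2]
grip_width: 0.337
grip_force: 25.0
```

```bash
python3 - <<'E'
from chk import *
chk("w25",40,57,15,51); s=ctrl.get_state(); print(s["torque"].round(2),s["position"])
E
```

```text
grasp in rack mm [40.6 -1.6 58. ] bottom y 49.4 err to notch x -0.6 dz -1.0 F [-0.5 -1.   0.2] w 0.337
tool z,x in rack [[0.002, 0.502, -0.865], [-0.003, 0.865, 0.502]]
[-0.51  0.08 -0.03] [0.56789203 0.08531446 0.04151727]
```

Call:
apply_moves --dp '[[0,0,0],[0,0,0],[0,0,0],[0,0,0],[0,0,0]]' --twist '[[0,0,0],[0,0,0],[0,0,0],[0,0,0],[0,0,0]]' --fingers '[0.63,0.6,0.55,0.5,0.5]'

```text
time: 32.8
position: [0.5677, 0.0852, 0.0414]
tool_rot: [-2.167, -1.709, -0.585]
ft_force: [0.4, 0.2, 0.7]
grip_width: 0.489
grip_force: 0.0
```

Call:
apply_moves --dp '[[0.005,0,-0.0087],[0.015,0,-0.026],[0.02,0,-0.0346],[0.02,0,-0.0346],[0,0,0],[0,0,0]]' --twist '[[0,0,0],[0,0,0],[0,0,0],[0,0,0],[0,0,0],[0,0,0]]' --fingers '[0.5,0.5,0.5,0.5,0.5,0.5]'

```text
time: 33.4
position: [0.5681, 0.0849, 0.1629]
tool_rot: [-2.168, -1.712, -0.587]
ft_force: [0.2, -0.7, -0.9]
grip_width: 0.501
grip_force: 0.0
```

```bash
python3 - <<'E'
from chk import *
chk("w26",40,57,15,51); s=ctrl.get_state(); print(s["torque"].round(2),s["position"])
E
```

```text
grasp in rack mm [ 40.9  -1.9 179.3] bottom y 49.1 err to notch x -0.9 dz -122.3 F [ 0.2 -0.7 -0.9] w 0.501
tool z,x in rack [[0.004, 0.501, -0.866], [-0.004, 0.866, 0.501]]
[-0.65  0.03 -0.01] [0.56717828 0.08496503 0.16145755]
```

```bash
python3 - <<'E'
from fit import *
v=np.load("rack.npy"); st=ctrl.get_state(); C=cam("wrist",st); im=get_image("wrist")[:,:,::-1].copy()
sc=get_image("scene")[:,:,::-1]
x0,y0,w,h,k=40,100,280,150,2.85
cr=cv2.resize(im[y0:y0+h,x0:x0+w],None,fx=k,fy=k,interpolation=cv2.INTER_CUBIC)
def line(P,col):
    q=((proj(C,W(v,P))-[x0,y0]+.5)*k*8).astype(np.int32); cv2.polylines(cr,[q[:,None]],False,col,1,cv2.LINE_AA,3)
line([[-72,51.5,78],[72,51.5,78]],(0,0,255))
t=np.linspace(.5,np.pi-.5,30)
for x,z,r in((-40,60,21),(40,57,15)):
    for y,c in((47,(0,255,0)),(51,(255,0,255))): line(np.c_[x+r*np.cos(t),0*t+y,z+r*np.sin(t)],c)
for y in (29,39): line([[-20,y,50],[26,y,50]],(255,255,0))
s2=cv2.resize(sc[120:290,150:400],None,fx=1,fy=1)
out=np.zeros((600,800,3),np.uint8); out[:cr.shape[0],:min(800,cr.shape[1])]=cr[:,:800]
out[428:598,:250]=s2
r=cv2.resize(sc[195:265,215:310],None,fx=2.4,fy=2.4,interpolation=cv2.INTER_CUBIC); out[428:428+r.shape[0],270:270+r.shape[1]]=r
cv2.imwrite("pics/final.png",out)
E
```

```text
(no output)
```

View pics/final.png

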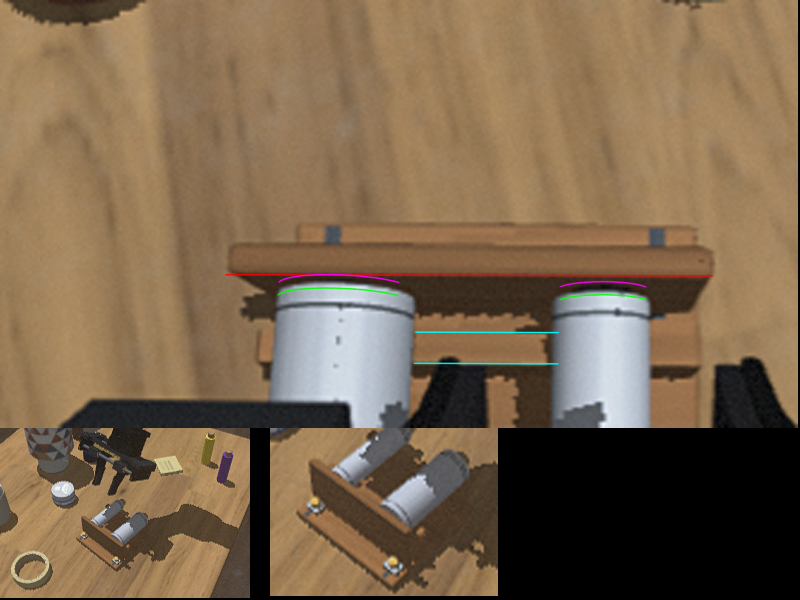

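The final view shows both tubes cradled. The thick rim, at row about 282, reads y of about 48.7 mm, and the thin rim, at row about 291, reads about 48. Both lie between first touch (about 47) and solid (about 51). The rack lines still match, so it has not moved. The bystanders I can see (jar, tape, look-alikes) are in place, so I'm handing in.

```bash
python3 -c "
from bench import ctrl
print(ctrl.close_job())"
```

```text
the job is handed in; nothing more can be done
None
```

I laid both tubes in the rack and handed the job in at about 33 s: thick in the wide grooves, thin in the narrow ones, corks outward, each bottom end about 1.5–2 mm into its buffer by camera and touch, with no rack movement seen in the last picture; the hand-in gave no verdict.

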